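# Seat the bayonet collar on the filter cell and hold it home

### The arm

A 7-joint arm with a two-finger parallel gripper is mounted at the origin on a cart in front of the work surface, level with it; the furniture and walls round the work are solid. World frame = base frame: x ahead of the robot, y to its left, z up, the work surface at z = 0. Lengths are in m, angles in rad, forces in N, time in s.
With the tool pointing down it reaches from about 0.425 to 0.825 m from the base axis. Payload 3.6 kg.
Tool frame: the origin (TCP) lies midway between the tips of the shut fingers; the grasp point (between the pads) lies robot.tcp_to_grasp behind it (robot.tcp_to_grasp is the distance from the TCP to the grasp point, in m); z points along the fingers, y is the line along which they close (so a half turn about z gives the same grasp; the last joint's range is limited). The gripper opens to 85 mm and grips with 20 to 120 N. Pads are 22 mm wide; open, the fingers measure 114 mm over their backs; the gripper's body (76 mm by 85 mm) begins 54 mm behind the grasp point. The pads swing forward as they close: fully open they stand 13 mm farther back than shut.
Start: joints at [1.192, 0.615, -0.013, 1.423, 0.008, 1.103, -0.04], TCP at [0.225, -0.61, 0.231] pointing down, gripper open.
Joint ranges: [-3.12, 3.12], [-0.3, 2.06], [-1.34, 1.32], [0.26, 2.42], [-1.36, 4.5], [0.01, 1.98], [-2.84, 2.84]. Speed limits (rad/s): [2.79, 2.79, 3.14, 3.14, 3.14, 3.14, 3.14].

### API

Orientations are given as a unit quaternion [w, x, y, z].
In Python, from plant import status, grab_frame, calibration, robot gives the robot as it stands.
- The arm moves only by the tool drive_tool, never from a script. Its argument "commands" is text: rows parted by semicolons, each of 5 numbers parted by spaces: the shift along the tool's x, y, z in mm, then the turn about the tool's z in rad, then the finger opening in mm, from 0 to 85.4. In form: tx ty tz roll gripper; .... A call has exactly 10 rows; each row shifts and turns the commanded pose from where the row before left it, along the tool's axes as they then stand; what a row does not reach is not made up. A row lasts 1/10 s, in which the tool goes at most 50 mm and 8.59 degrees, less where a joint would pass 70% of its speed; a pose out of reach is approached as far as the arm can. A call with a gripper value outside its range is refused whole. The fingers move at their own pace and stop on an object; the grip force is fixed at half the most. Time passes only in rows, so rows that do not move let the fingers close, or fill a call up. It gives the time, the measured TCP pose, the force, the opening and the grip force at its end, in the units of the state.
- status.sense(): the state, without advancing time (a new reading comes with each control period).
- grab_frame(name): name is "side" or "top" or "wrist"; returns the picture (384x512x3 uint8, red, green, blue); there is no depth.
- calibration(name): a dict with "vfov" (degrees; the focal length in pixels is half the picture's height over the tangent of half this angle, whatever the lens; pixels are square), "cx", "cy" (the principal point, pixels), "rvec" (rotation vector, rad) and "tvec" (3), from world to camera coordinates, as OpenCV has them; the wrist camera has in their place "tool_from_camera" (4x4, takes a point from camera to tool coordinates, whose origin is the TCP and whose axes are the flange's). Camera axes: x right, y down, z forward; pixel columns grow to the right and rows downward; lengths in m; the calibration is good to about 2 mm. A picture is of the moment at which its call begins: read the wrist's pose just before it. calibration takes no time and is no camera call.
- robot.close_job(): hands the job in; it is judged then, once.
The state is a dict: "clock": time; "q": joint angles; "joint_velocities": joint speeds; "tau": joint torques, N m; "eef_pos": TCP position; "orientation": TCP orientation; "wrist_force": force on the tool from outside, world axes, zero at the start; "moment": the same for the moment, N m; "opening": opening from 0.0 (shut) to 1.0 (fully open); "grasp_force": force on a finger pad.
Only numpy, scipy, OpenCV 4.12 (cv2) and the standard library are available. Lean on these libraries where they do the work, as an engineer would, in place of code of your own. Each camera call takes 0.05 s, during which the arm holds its last target. There are 200 camera calls.

### The job

Pick up the blue knurled collar and set it, closed top up, over the spindle of the steel filter cell; turn it until the keyways hidden inside it drop over the spindle's pins, then press it fully home against the spring. Do not let go: finish with the gripper still holding the collar pressed home. Leave the beaker, the bottle, the jar and the rubber bulb where they are.

Things in the scene. Friction and masses are not known exactly. Their poses are not given: they have to be found in the camera images.
- collar_mid (a point): Centre of the loose knurled collar: a blue round cap, 54 mm across its wall (56 over the knurls), 43 mm high, 105 to 210 g, standing closed top up, open side down. Point on its axis 21.5 mm above its lower rim; z points up. Grip it across the diameter; the knurled band runs 11 to 39 mm above the lower rim. A firm grip carries it, so it drops only when lowered or let go.
- collar_lip (a point): Point on the collar's axis 4 mm above its lower rim: underside of the lip hidden inside, 16 mm tall, bore 30.6 mm, cut through by three equal keyways 10 mm wide, 120 degrees apart. They cannot be seen from outside or above; how they lie in this frame is not given, so they must be found by turning (either way) and feeling for the drop.
- cell: The filter cell, fixed to the worktop; origin on its axis at worktop height, z up. Steel flange 90 mm across, 10 mm thick; two white outlet barbs along its +y and -y, out to 60 mm, 17 mm up; shoulder 60 mm across that stops the collar's rim at 24 mm; steel spindle 28 mm across, rising to 60 mm, its top 8 mm tapering to 16 mm across.
- cell_pins (a point): Point on the cell's axis 44 mm above the worktop, level with the tops of three brass pins, 6 mm thick, which stand out of the spindle to 20.5 mm from the axis, 120 degrees apart. How they are turned differs every time and is not given. Unmatched, the collar lip rests here on the pins; matched (within about 6 degrees), it drops freely 8 mm onto the white spring ring.
- cell_home (a point): Point on the cell's axis, 45.5 mm above the worktop, where collar_mid stands when the collar is fully home. Standing on the pins it is 16 mm above this point, resting on the free spring ring 8 mm above it; the last 8 mm are pressed against the spring. The collar may be let go and gripped again while turning: it stays on the pins.
- seat (a joint): How far the white sprung ring round the spindle is pressed down, in m: 0 free (ring top 32 mm above the worktop), 0.008 fully pressed (collar home). Force about 4.5 N at the start, 11.7 N fully pressed; it pushes the collar back up if released. It stays 0 while the collar stands on the pins.
- stand_foot (a point): Foot of the tall retort stand, fixed furniture to keep clear of: point on the worktop under its upright rod, which rises well above the work with clamps on it; black legs reach about 0.12 m out from here.
- beaker_100_mid (a point): A bystander to leave alone: the small glass beaker with pale blue contents, 54 mm wide, 68 mm high; this point is on its axis 34 mm above its foot.
- dropper_bottle_mid (a point): A bystander to leave alone: the small amber dropper bottle with black cap, 38 mm wide, 85 mm high; this point is on its axis 42 mm above its foot.
- sample_jar_mid (a point): A bystander to leave alone: the squat jar with blue lid, 52 mm wide, 60 mm high; this point is on its axis 30 mm above its foot.
- pipette_bulb_mid (a point): A bystander to leave alone: the dark red rubber pipette bulb, 51 mm wide, 85 mm high; this point is on its axis 30 mm above its foot.

How it is judged:
On the way:
1. the collar has been brought over the spindle, upright (horizontal distance between collar_mid and cell_home below 0.006 m and z of collar_mid in the frame of cell_home below 0.03 m and angle between collar_mid's own z axis and vertical below 0.2 rad), for 0.1 s.
At the end, for the whole second after the job is handed in: The collar is upright (within 0.08 rad) on the cell's axis (within 3 mm), within 2 mm of fully home, the spring ring pressed down more than 6 mm, and the fingers still bear on the collar with more than 3 N (z of collar_mid in the frame of cell_home below 0.002 m and horizontal distance between collar_mid and cell_home below 0.003 m and angle between collar_mid's own z axis and vertical below 0.08 rad and value of joint seat above 0.006 m and contact force between the fingers and collar above 3 N); the arm keeps its last pose, push and grip.
It fails at once if the small glass beaker with pale blue contents pushed more than 25 mm or knocked over (distance of beaker_100_mid from where it was at the start of the episode above 0.025 m or angle between beaker_100_mid's own z axis and vertical above 0.5 rad).
It fails at once if the small amber dropper bottle with black cap pushed more than 25 mm or knocked over (distance of dropper_bottle_mid from where it was at the start of the episode above 0.025 m or angle between dropper_bottle_mid's own z axis and vertical above 0.5 rad).
It fails at once if the squat jar with blue lid pushed more than 25 mm or knocked over (distance of sample_jar_mid from where it was at the start of the episode above 0.025 m or angle between sample_jar_mid's own z axis and vertical above 0.5 rad).
It fails at once if the dark red rubber pipette bulb pushed more than 25 mm or knocked over (distance of pipette_bulb_mid from where it was at the start of the episode above 0.025 m or angle between pipette_bulb_mid's own z axis and vertical above 0.5 rad).
It also fails if it takes over 56 s, if anything falls off the work surface, if the arm or the gripper's body presses on something with over 40 N, if the wrist force passes 120 N, or if a joint passes its speed limit or range.

## Working session

There is one attempt and no reset: what is moved stays moved. The work goes in short steps, Python scripts to look and compute and a tool call to move; the robot and the scene stay as the last step left them, time stands still between calls to the robot, and variables do not carry over. Pictures are saved under pics/ and viewed, at most 10 in all, crops included, and the job is handed in when it is done.

Besides the shell and the picture viewer there is one more tool, called after "Request:" as a command line: name --argument value ..., lists and objects as JSON in quotes. drive_tool: Moves the arm, as the interface text tells. Its arguments: {"type":"object","properties":{"commands":{"type":"string"}},"required":["commands"]}

```bash
mkdir -p pics; cat > h.py <<'E'
import numpy as np, cv2
from plant import status, grab_frame, calibration, robot
def K(c):
    f=192/np.tan(np.radians(c["vfov"])/2); return np.array([[f,0,c["cx"]],[0,f,c["cy"]],[0,0,1]])
def R(q):
    from scipy.spatial.transform import Rotation as r
    return r.from_quat([q[1],q[2],q[3],q[0]]).as_matrix()
def ext(name,s=None):
    c=calibration(name)
    if name=="wrist":
        s=s or status.sense(); T=np.eye(4);T[:3,:3]=R(s["orientation"]);T[:3,3]=s["eef_pos"]
        M=np.linalg.inv(T@np.array(c["tool_from_camera"])); return c,M[:3,:3],M[:3,3]
    return c,cv2.Rodrigues(np.array(c["rvec"],float))[0],np.array(c["tvec"],float).ravel()
def unproj(name,uv,z,s=None):
    c,Rm,t=ext(name,s); d=Rm.T@np.linalg.inv(K(c))@np.array([*uv,1.]); o=-Rm.T@t
    return o+d*(z-o[2])/d[2]
def proj(name,P,s=None):
    c,Rm,t=ext(name,s); p=K(c)@(Rm@np.array(P,float)+t); return p[:2]/p[2]
def save(name,f):
    im=grab_frame(name); cv2.imwrite("pics/"+f,im[:,:,::-1]); return im
E
python3 - <<'E'
from h import *
s=status.sense();print(s,robot.tcp_to_grasp)
a=save("top","t0.png");b=save("side","s0.png");c=save("wrist","w0.png")
cv2.imwrite("pics/ts.png",cv2.resize(np.hstack([a,b]),None,fx=.78,fy=.78)[:,:,::-1])
for n in("top","side","wrist"):print(calibration(n))
E
```

```text
{'clock': 0.0, 'q': array([ 1.19146156,  0.61591436, -0.01262204,  1.42495242,  0.00811423,
        1.10341622, -0.04040353]), 'joint_velocities': array([ 0.00081134, -0.00262193,  0.00120359, -0.00068861, -0.00077756,
       -0.00178589,  0.00014155]), 'tau': array([-1.62803653e-04, -4.69229114e+01,  2.59081358e-01, -1.71035904e+01,
        9.92195914e-03,  9.61003621e-03,  4.90808674e-06]), 'eef_pos': array([ 0.22434597, -0.60920988,  0.23012358]), 'orientation': array([-1.29490070e-03,  9.84471381e-01,  1.75540188e-01, -2.55918104e-04]), 'wrist_force': array([-0.1755073 ,  0.42824503, -0.58436826]), 'moment': array([ 2.50328749e-02, -9.08443222e-05,  8.25780343e-03]), 'grasp_force': 0.0, 'opening': 0.9974918940299727} 0.0187
{'vfov': 50.47503640286785, 'cx': 258.39987015964067, 'cy': 191.9763312761338, 'rvec': array([ 2.13521173, -2.11481647,  0.17279502]), 'tvec': array([0.04276648, 0.59241452, 1.00911416])}
{'vfov': 50.84724897624815, 'cx': 253.04229457096142, 'cy': 192.07606874599634, 'rvec': array([ 0.02074168,  2.66307226, -1.64054219]), 'tvec': array([0.58515582, 0.05628934, 1.17316507])}
{'vfov': 64.27157653924515, 'cx': 255.77439398743525, 'cy': 191.0530930851017, 'tool_from_camera': array([[ 1.12745475e-04, -9.52887873e-01, -3.03322748e-01,
         7.71444605e-02],
       [ 9.99999631e-01, -1.50820846e-04,  8.45504631e-04,
        -2.41006530e-04],
       [-8.51418503e-04, -3.03322731e-01,  9.52887504e-01,
        -1.42197582e-01],
       [ 0.00000000e+00,  0.00000000e+00,  0.00000000e+00,
         1.00000000e+00]])}
```

View pics/t0.png

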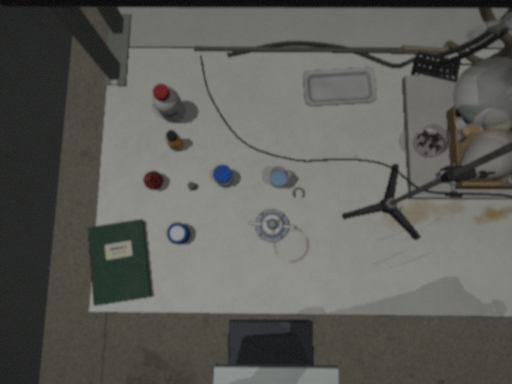

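View pics/s0.png

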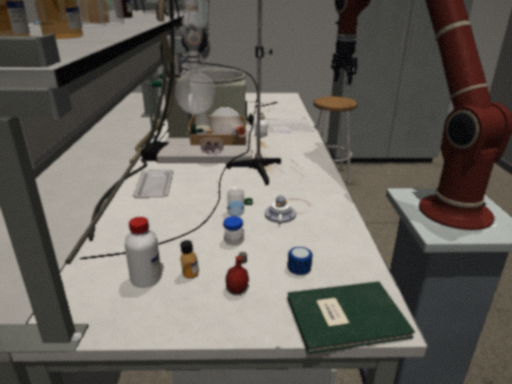

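The top view shows the collar at about (179,233), cell at (272,225), jar at (223,175), beaker at (279,177), and the stand at (387,206). The side view agrees, with the collar at (300,261) and the spindle at (281,205).

```bash
python3 - <<'E'
from h import *
print("collar top",unproj("top",(179,233),.043),unproj("side",(300,251),.043))
print("cell",unproj("top",(272.5,224),.06),unproj("top",(272,226),.01),unproj("side",(281,199),.06))
print("stand",unproj("top",(387,206),0),"jar",unproj("top",(223,175),.06),"bk",unproj("top",(279,177),.06))
im=cv2.imread("pics/t0.png");x=cv2.resize(im[150:280,130:330],None,fx=4,fy=4,interpolation=cv2.INTER_CUBIC);
x=np.clip(x*1.3,0,255).astype(np.uint8);cv2.imwrite("pics/t0c.png",x)
s=status.sense();print(R(s["orientation"]))
E
```

```text
collar top [0.48402563 0.25283745 0.043     ] [0.48337353 0.25367035 0.043     ]
cell [0.50800634 0.01153619 0.06      ] [0.5074553  0.01171099 0.01      ] [0.50938879 0.03158734 0.06      ]
stand [ 0.56554806 -0.2996111   0.        ] jar [0.63468819 0.14109092 0.06      ] bk [ 0.63055848 -0.00480085  0.06      ]
[[ 9.38378195e-01  3.45609403e-01 -7.09578842e-04]
 [ 3.45610132e-01 -9.38376315e-01  1.87844546e-03]
 [-1.66435641e-05 -2.00792990e-03 -9.99997984e-01]]
```

View pics/t0c.png

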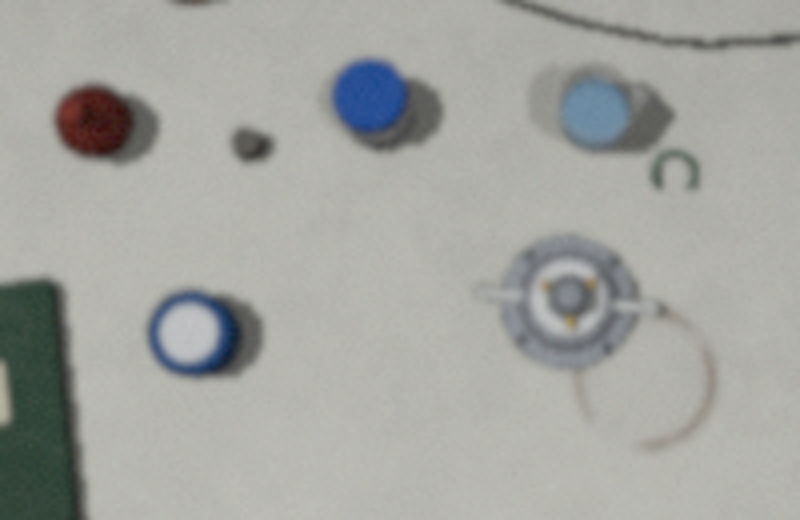

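The crop confirms the collar centre at full-frame (178.3,233.5) and the cell at (272.5,224.3). The pins sit at roughly 180° and ±60°. I'll travel inside the stand, via (0.5,0), and bring the tool yaw to 90°.

```bash
cat >> h.py <<'E'
def plan(targets,rolls):
    "rows in tool axes for successive world points; rolls per row"
    s=status.sense();p=s["eef_pos"].copy();Rm=R(s["orientation"])
    for t,r in zip(targets,rolls):
        d=Rm.T@(np.array(t)-p)*1000;d=np.round(d);p=p+Rm@d/1000
        print("%d %d %d %.3f"%(*d,r),end="; ")
        Rm=Rm@cv2.Rodrigues(np.array([0,0,r]))[0]
    print()
def yaw(s): m=R(s["orientation"]);return np.arctan2(m[1,0],m[0,0])
E
python3 - <<'E'
from h import *
s=status.sense();p=s["eef_pos"];a=np.array([.5,0,.23]);b=np.array([.484,.24,.19])
T=[p+(a-p)*i/18 for i in range(1,19)]+[a+(b-a)*i/7 for i in range(1,8)]
plan(T,[-.061]*20+[0]*5)
E
```

```text
26 -26 0 -0.061; 28 -25 0 -0.061; 29 -23 0 -0.061; 30 -22 0 -0.061; 32 -19 0 -0.061; 33 -18 0 -0.061; 34 -15 1 -0.061; 34 -13 0 -0.061; 36 -11 0 -0.061; 36 -9 0 -0.061; 36 -7 0 -0.061; 37 -5 0 -0.061; 37 -2 0 -0.061; 38 0 0 -0.061; 37 2 0 -0.061; 36 5 0 -0.061; 37 7 0 -0.061; 36 9 0 -0.061; 34 -7 6 -0.061; 34 -4 6 -0.061; 34 -2 6 0.000; Traceback (most recent call last):
  File "<stdin>", line 4, in <module>
  File "h.py", line 27, in plan
    Rm=Rm@cv2.Rodrigues(np.array([0,0,r]))[0]
          ~~~~~~~~~~~~~^^^^^^^^^^^^^^^^^^^
cv2.error: OpenCV(4.12.0) /io/opencv/modules/calib3d/src/calibration_base.cpp:151: error: (-210:Unsupported format or combination of formats) The matrices must have 32f or 64f data type in function 'Rodrigues'
```

Request:
drive_tool --commands "26 -26 0 -0.061 85; 28 -25 0 -0.061 85; 29 -23 0 -0.061 85; 30 -22 0 -0.061 85; 32 -19 0 -0.061 85; 33 -18 0 -0.061 85; 34 -15 0 -0.061 85; 34 -13 0 -0.061 85; 36 -11 0 -0.061 85; 36 -9 0 -0.061 85"

```text
clock: 1.15
eef_pos: [0.3785, -0.27, 0.2313]
orientation: [-0.0, 0.886, 0.464, -0.0]
wrist_force: [1.3, -0.2, -0.1]
opening: 0.996
grasp_force: 0.0
```

Request:
drive_tool --commands "36 -7 0 -0.061 85; 37 -5 0 -0.061 85; 37 -2 0 -0.061 85; 38 0 0 -0.061 85; 37 2 0 -0.061 85; 36 5 0 -0.061 85; 37 7 0 -0.061 85; 36 9 0 -0.061 85; 0 0 0 -0.061 85; 0 0 0 -0.061 85"

```text
clock: 2.15
eef_pos: [0.5008, 0.001, 0.2311]
orientation: [-0.0, 0.704, 0.71, 0.0]
wrist_force: [-0.3, -0.3, 0.4]
opening: 0.995
grasp_force: 0.0
```

```bash
sed -i 's/np.array(\[0,0,r\])/np.array([0,0,float(r)])/' h.py; python3 - <<'E'
from h import *
s=status.sense();print(s["clock"],s["eef_pos"],yaw(s),s["q"],s["wrist_force"])
save("wrist","w1.png")
E
```

```text
2.15 [0.50079    0.00096615 0.23107479] 1.5787295466430784 [ 0.27571899  0.41655304 -0.455514    1.83718977  0.22169388  0.93845905
 -0.27003371] [-0.30527339 -0.32791429  0.36379716]
```

View pics/w1.png

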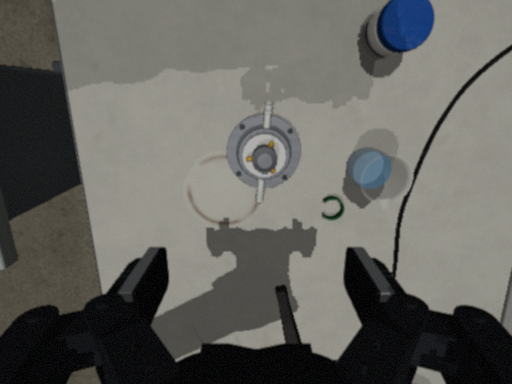

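The wrist view shows the cell with the flange centred near (264,150) and the spindle tip at (264,158). I'll compute the cell position, fit the flange and move on to the collar.

```bash
python3 - <<'E'
from h import *
s=status.sense()
print("flange",unproj("wrist",(264,150.5),.01,s),"tip",unproj("wrist",(264,158.5),.06,s))
for n,uv in dict(a=(249,158),b=(270,144),c=(274,171)).items(): print(n,unproj("wrist",uv,.041,s))
a=s["eef_pos"];b=np.array([.484,.21,.17])
plan([a+(b-a)*i/6 for i in range(1,7)],[.0]*6)
E
```

```text
flange [0.50971585 0.01272977 0.01      ] tip [0.50842243 0.01330204 0.06      ]
a [0.4924225  0.00982269 0.041     ]
b [0.51524147 0.02544903 0.041     ]
c [ 0.52037407 -0.00470189  0.041     ]
35 -2 10 0.000; 35 -3 10 0.000; 35 -2 11 0.000; 35 -3 10 0.000; 35 -2 10 0.000; 35 -3 10 0.000;
```

Request:
drive_tool --commands "36 -2 10 0 85; 36 -3 10 0 85; 36 -2 10 0 85; 36 -3 10 0 85; 36 -2 10 0 85; 36 -3 10 0 85; 0 0 0 0 85; 0 0 0 0 85; 0 0 0 0 85; 0 0 0 0 85"

```text
clock: 3.2
eef_pos: [0.4859, 0.2134, 0.1715]
orientation: [0.001, 0.708, 0.707, -0.0]
wrist_force: [0.9, 0.8, 0.5]
opening: 0.992
grasp_force: 0.0
```

```bash
python3 - <<'E'
from h import *
s=status.sense();print(s["clock"],s["eef_pos"],yaw(s))
im=save("wrist","w2.png").astype(int)
m=((im[:,:,2]>im[:,:,0]*1.5)&(im[:,:,2]>im[:,:,1]*1.2)&(im[:,:,2]>40)).astype(np.uint8)
n,l,st,ce=cv2.connectedComponentsWithStats(m)
for i in range(1,n):
    if st[i,4]>150:
        c,_=cv2.findContours((l==i).astype(np.uint8),0,2);print(st[i],ce[i],cv2.minEnclosingCircle(max(c,key=len)))
print(proj("wrist",[.484,.253,.043],s),proj("wrist",[.484,.253,0],s))
E
```

```text
3.2 [0.48588984 0.21341803 0.17151544] 1.5694782548174684
[ 224  101   61   63 1421] [253.90921886 130.76284307] ((253.6573486328125, 132.02098083496094), 31.23592758178711)
[ 388  230   56   50 2144] [415.76212687 254.68516791] ((415.85504150390625, 255.44082641601562), 27.898719787597656)
[254.01727275 138.73736757] [254.18586349 132.70651645]
```

View pics/w2.png

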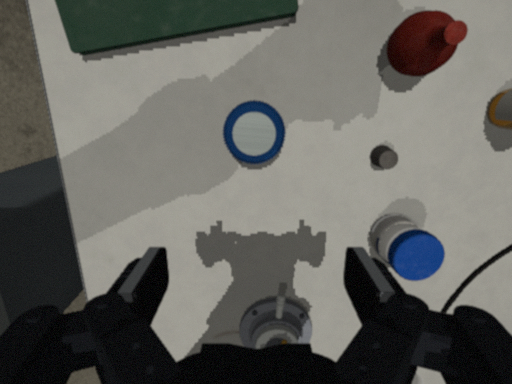

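The collar shows as a blue ring centred at (253.7,132). The jar at (416,255) and the bulb are well clear.

```bash
python3 - <<'E'
from h import *
s=status.sense()
c=unproj("wrist",(253.7,132),.039,s);print(c)
print(unproj("wrist",(253.7,133),.043,s))
a=s["eef_pos"];h=np.array([c[0],c[1],.10]);l=h.copy();l[2]=.005
print((h-a)*1000)
E
```

```text
[0.48363646 0.2586412  0.039     ]
[0.48365503 0.25825348 0.043     ]
[ -2.18255327  45.00105503 -71.5739484 ]
```

Request:
drive_tool --commands "11 -1 18 0 85; 11 -1 18 0 85; 11 0 18 0 85; 10 0 17 0 85; 0 0 0 0 85; 0 0 0 0 85; 0 0 0 0 85; 0 0 0 0 85; 0 0 0 0 85; 0 0 0 0 85"

```text
clock: 4.25
eef_pos: [0.4834, 0.258, 0.1008]
orientation: [0.0, 0.707, 0.708, 0.0]
wrist_force: [-0.3, 0.2, -0.0]
opening: 0.996
grasp_force: 0.0
```

```bash
cat > loc.py <<'E'
from h import *
s=status.sense();print(s["clock"],s["eef_pos"],yaw(s))
im=grab_frame("wrist");cv2.imwrite("pics/loc%d.png"%(s["clock"]*100),im[:,:,::-1]);im=im.astype(int)
m=((im[:,:,2]>im[:,:,0]*1.5)&(im[:,:,2]>im[:,:,1]*1.2)&(im[:,:,2]>40)).astype(np.uint8)
n,l,st,ce=cv2.connectedComponentsWithStats(m)
for i in range(1,n):
    if st[i,4]>300:
        k=(l==i).astype(np.uint8)
        c,h=cv2.findContours(k,cv2.RETR_CCOMP,2)
        for cc,hh in zip(c,h[0]):
            if len(cc)>40:
                e=cv2.fitEllipse(cc);print("hole" if hh[3]>=0 else "outer",e,unproj("wrist",e[0],.043,s))
E
python3 loc.py
```

```text
4.25 [0.48342182 0.25802651 0.10083128] 1.5722805559931627
outer ((256.71588134765625, 202.9237518310547), (74.08267211914062, 80.77216339111328), 179.5377197265625) [0.48358907 0.26324183 0.043     ]
hole ((256.73736572265625, 209.97317504882812), (52.55973434448242, 56.08281707763672), 87.73573303222656) [0.48361744 0.25798948 0.043     ]
```

The collar's white top disc is at (0.4836,0.258), directly under the tool. I'll descend and grip.

Request:
drive_tool --commands "0 0 16 0 85; 0 0 16 0 85; 0 0 16 0 85; 0 0 16 0 85; 0 0 16 0 85; 0 0 12 0 85; 0 0 3 0 85; 0 0 0 0 60; 0 0 0 0 50; 0 0 0 0 40"

```text
clock: 5.3
eef_pos: [0.4838, 0.2588, 0.0065]
orientation: [0.0, 0.706, 0.708, 0.001]
wrist_force: [0.2, -0.9, 4.1]
opening: 0.616
grasp_force: 63.2
```

Request:
drive_tool --commands "0 0 0 0 40; 0 0 0 0 40; 0 0 0 0 40; 0 0 0 0 40; 0 0 -5 0 40; 0 0 -15 0 40; 0 0 -20 0 40; 0 0 -20 0 40; 0 0 -20 0 40; 0 0 0 0 40"

```text
clock: 6.3
eef_pos: [0.4846, 0.2592, 0.0877]
orientation: [0.001, 0.706, 0.708, 0.003]
wrist_force: [-0.3, 1.2, -0.4]
opening: 0.617
grasp_force: 63.0
```

```bash
python3 - <<'E'
from h import *
s=status.sense();print(s["clock"],s["eef_pos"],yaw(s),s["opening"]*85.4,s["grasp_force"],s["wrist_force"],s["q"])
a=s["eef_pos"];b=np.array([.5085,.0125,a[2]+.03])
plan([a+(b-a)*i/8 for i in range(1,9)],[.0]*8)
im=grab_frame("wrist");cv2.imwrite("pics/w3.png",im[:,:,::-1])
E
```

```text
6.3 [0.48460836 0.25918709 0.08768414] 1.57254407183753 52.71714846108409 63.01468160469085 [-0.25689907  1.21474893 -0.41260427] [-0.29414839  0.6696401  -0.36851355  1.86681703  0.37003203  0.66681861
 -0.88100698]
-31 3 -4 0.000; -31 3 -4 0.000; -30 3 -3 0.000; -31 3 -4 0.000; -31 3 -4 0.000; -31 3 -4 0.000; -31 3 -4 0.000; -31 3 -4 0.000;
```

View pics/w3.png

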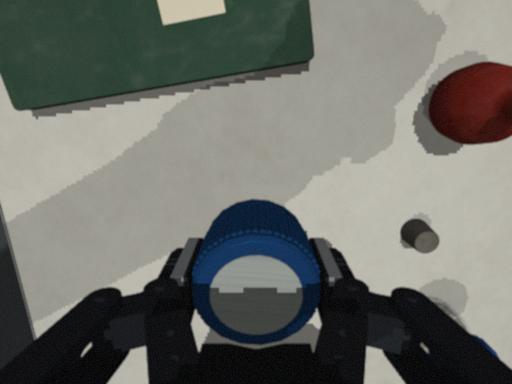

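The collar is gripped squarely, with its top disc at (256,294). I'll pass over the cell to y≈-0.06 so the wrist camera sees it from close, unobstructed.

Request:
drive_tool --commands "-36 3 -3 0 40; -36 3 -3 0 40; -36 3 -3 0 40; -36 3 -3 0 40; -36 3 -3 0 40; -36 3 -3 0 40; -36 3 -3 0 40; -36 2 -2 0 40; -31 1 0 0 40; 0 0 0 0 40"

```text
clock: 7.35
eef_pos: [0.5064, -0.0676, 0.1064]
orientation: [-0.0, 0.71, 0.704, -0.003]
wrist_force: [-0.5, 0.1, -0.4]
opening: 0.619
grasp_force: 63.0
```

Request:
drive_tool --commands "0 0 0 0 40; 0 0 0 0 40; 0 0 0 0 40; 0 0 0 0 40; 0 0 0 0 40; 0 0 0 0 40; 0 0 0 0 40; 0 0 0 0 40; 0 0 0 0 40; 0 0 0 0 40"

```text
clock: 8.35
eef_pos: [0.5078, -0.0607, 0.1084]
orientation: [-0.0, 0.706, 0.708, 0.0]
wrist_force: [-0.7, -0.1, -1.3]
opening: 0.621
grasp_force: 63.0
```

```bash
python3 - <<'E'
from h import *
s=status.sense();print(s["clock"],s["eef_pos"],yaw(s),s["grasp_force"],s["orientation"])
im=grab_frame("wrist")
print(proj("wrist",[.509,.0127,.01],s))
cv2.imwrite("pics/w4.png",cv2.resize(im[0:300,130:400],None,fx=2,fy=2,interpolation=cv2.INTER_CUBIC)[:,:,::-1])
E
```

```text
8.35 [ 0.50778721 -0.0607293   0.10836285] 1.5727947959689181 63.017411552136764 [-1.79990415e-06  7.06399863e-01  7.07812993e-01  2.78786151e-05]
[258.22786033  99.45766442]
```

View pics/w4.png

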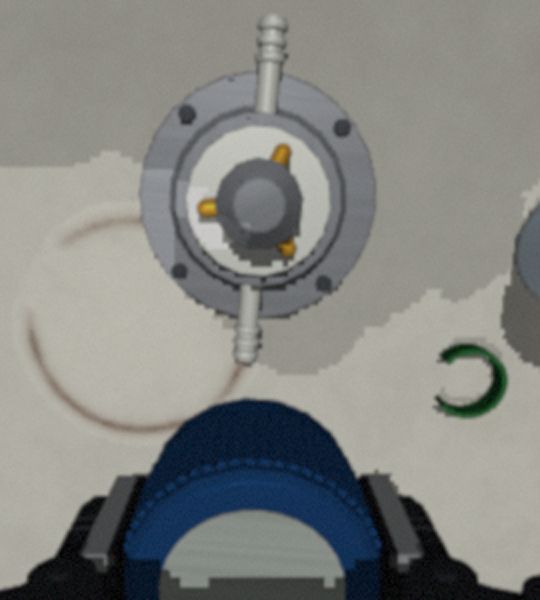

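The cell is clear in view: flange centre at crop (258,195), tip at (260,205), pins at (282,154), (207,208) and (288,247). The collar hangs straight in the jaws.

```bash
python3 - <<'E'
from h import *
s=status.sense()
f=lambda u,v:(u/2+130-.25,v/2-.25)
for n,(uv,z) in dict(fl=((258,195),.01),sh=((259,198.5),.024),base=((259,202),.052),tip=((260,205),.06),pa=((207,208),.041),pb=((282,154),.041),pc=((288,247),.041)).items(): print(n,unproj("wrist",f(*uv),z,s))
print("collar dTCP",(unproj("wrist",(256,295),s["eef_pos"][2]-.0065+.043,s)-s["eef_pos"])*1000)
E
```

```text
fl [0.50937304 0.01425226 0.01      ]
sh [0.50958968 0.01322794 0.024     ]
base [0.50926237 0.01265543 0.052     ]
tip [0.50947117 0.01197119 0.06      ]
pa [0.49225673 0.01047958 0.041     ]
pb [0.51670586 0.02722897 0.041     ]
pc [ 0.51921971 -0.002075    0.041     ]
collar dTCP [-0.52312577 -0.4278708  36.5       ]
```

Request:
drive_tool --commands "20 1 0 0 40; 25 1 0 0 40; 20 0 0 0 40; 9 0 0 0 40; 0 0 5 0 40; 0 0 10 0 40; 0 0 10 0 40; 0 0 10 0 40; 0 0 5 0 40; 0 0 0 0 40"

```text
clock: 9.4
eef_pos: [0.5089, 0.0128, 0.0672]
orientation: [-0.001, 0.707, 0.708, -0.001]
wrist_force: [0.1, 0.2, -0.7]
opening: 0.616
grasp_force: 63.0
```

Request:
drive_tool --commands "0 0 0 0 40; 0 0 0 0 40; 0 0 3 0 40; 0 0 3 0 40; 0 0 3 0 40; 0 0 3 0 40; 0 0 0 0 40; 0 0 0 0 40; 0 0 0 0 40; 0 0 0 0 40"

```text
clock: 10.4
eef_pos: [0.5097, 0.0133, 0.0565]
orientation: [0.0, 0.706, 0.708, 0.0]
wrist_force: [-0.6, 0.1, -0.6]
opening: 0.618
grasp_force: 63.0
```

```bash
python3 -c "
from h import *
s=status.sense();print(s['clock'],s['eef_pos'],yaw(s),s['wrist_force'],s['moment'],s['q'])"
```

```text
10.4 [0.5097368  0.01334246 0.05645166] 1.572907732871029 [-0.60406163  0.08570434 -0.57393864] [-0.02112447 -0.06258938  0.0052643 ] [ 0.17118189  0.68199026 -0.36454109  1.99233697  0.44826102  0.54494362
 -0.50481759]
```

Request:
drive_tool --commands "0 0 3 0 40; 0 0 3 0 40; 0 0 2 0 40; 0 0 1 0 40; 0 0 1 0 40; 0 0 1 0 40; 0 0 0 0 40; 0 0 0 0 40; 0 0 0 0 40; 0 0 0 0 40"

```text
clock: 11.4
eef_pos: [0.5096, 0.0133, 0.0462]
orientation: [0.0, 0.706, 0.708, -0.0]
wrist_force: [-2.1, 0.4, 5.2]
opening: 0.611
grasp_force: 63.9
```

Resting on the pins (z 46.2 mm, 5 N). I'll press 1 mm more and turn.

Request:
drive_tool --commands "0 0 1 0 40; 0 0 0 0.06 40; 0 0 0 0.06 40; 0 0 0 0.06 40; 0 0 0 0.06 40; 0 0 0 0.06 40; 0 0 0 0.06 40; 0 0 0 0.06 40; 0 0 0 0.06 40; 0 0 0 0 40"

```text
clock: 12.4
eef_pos: [0.5112, 0.0127, 0.046]
orientation: [0.001, 0.855, 0.519, 0.001]
wrist_force: [-0.5, -1.3, 9.4]
opening: 0.618
grasp_force: 64.0
```

```bash
python3 -c "
from h import *
s=status.sense();print(s['clock'],s['eef_pos'],yaw(s),s['wrist_force'],s['moment'],s['q'][6])"
```

```text
12.4 [0.51115085 0.01270803 0.04599319] 1.0909938397796082 [-0.50384997 -1.26572085  9.3768921 ] [-0.27854955  0.18484729 -0.01701674] -0.8432835396784478
```

Request:
drive_tool --commands "0 0 0 0.06 40; 0 0 0 0.06 40; 0 0 0 0.06 40; 0 0 0 0.06 40; 0 0 0 0.06 40; 0 0 0 0.06 40; 0 0 0 0.06 40; 0 0 0 0.06 40; 0 0 0 0 40; 0 0 0 0 40"

```text
clock: 13.4
eef_pos: [0.5097, 0.0134, 0.0443]
orientation: [-0.0, 0.953, 0.302, 0.0]
wrist_force: [-0.5, -0.3, -0.7]
opening: 0.615
grasp_force: 63.0
```

```bash
python3 -c "
from h import *
s=status.sense();print(s['clock'],s['eef_pos'],yaw(s),s['wrist_force'],s['moment'],s['q'][6])"
```

```text
13.4 [0.50965358 0.01343568 0.04432775] 0.6143115248363429 [-0.544046   -0.34032672 -0.67175785] [-0.00148335 -0.01445469 -0.0033688 ] -1.1564559068132736
```

It dropped: z is 44.3 mm and the contact force has gone. Pressing down now.

Request:
drive_tool --commands "0 0 2 0 40; 0 0 2 0 40; 0 0 2 0 40; 0 0 2 0 40; 0 0 2 0 40; 0 0 2 0 40; 0 0 1 0 40; 0 0 0 0 40; 0 0 0 0 40; 0 0 0 0 40"

```text
clock: 14.4
eef_pos: [0.5096, 0.0133, 0.0322]
orientation: [0.0, 0.953, 0.302, 0.0]
wrist_force: [-1.1, -0.4, 9.2]
opening: 0.618
grasp_force: 63.8
```

Request:
drive_tool --commands "0 0 1 0 40; 0 0 1 0 40; 0 0 1 0 40; 0 0 0 0 40; 0 0 0 0 40; 0 0 0 0 40; 0 0 0 0 40; 0 0 0 0 40; 0 0 0 0 40; 0 0 0 0 40"

```text
clock: 15.4
eef_pos: [0.5096, 0.0133, 0.0304]
orientation: [0.0, 0.953, 0.302, 0.0]
wrist_force: [-3.6, -1.2, 18.6]
opening: 0.622
grasp_force: 65.0
```

Request:
drive_tool --commands "0 0 1 0 40; 0 0 0 0 40; 0 0 0 0 40; 0 0 0 0 40; 0 0 0 0 40; 0 0 0 0 40; 0 0 0 0 40; 0 0 0 0 40; 0 0 0 0 40; 0 0 0 0 40"

```text
clock: 16.4
eef_pos: [0.5096, 0.0133, 0.0304]
orientation: [0.0, 0.953, 0.302, 0.0]
wrist_force: [-5.8, -0.2, 24.8]
opening: 0.617
grasp_force: 65.8
```

```bash
python3 -c "
from h import *
s=status.sense();print(s['eef_pos'],s['wrist_force'],s['moment'])
im=grab_frame('side');cv2.imwrite('pics/end.png',cv2.resize(im[130:260,210:350],None,fx=4,fy=4,interpolation=2)[:,:,::-1])"
```

```text
[0.5096099  0.01326178 0.03035094] [-5.7965232  -0.22305517 24.76934287] [-0.06750494  1.27841487  0.05772752]
```

View pics/end.png

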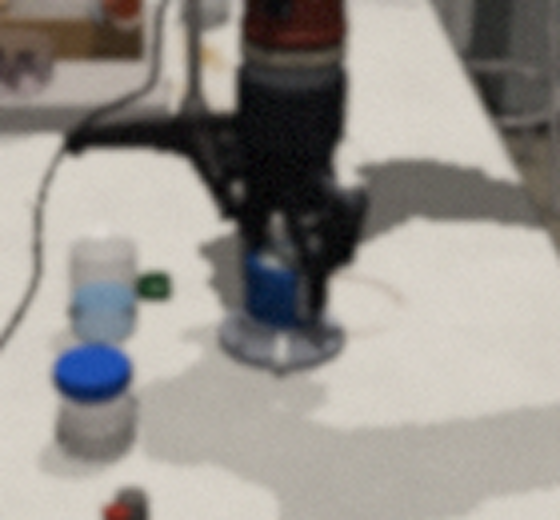

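The picture shows the collar seated on the cell at crop (280,290), upright and still held. The height no longer changes while the force rises, so it is against the shoulder.

```bash
python3 -c "
from plant import robot
print(robot.close_job())"
```

```text
the job is handed in; nothing more can be done
None
```

The collar is pressed fully home on the filter cell and still held in the gripper (TCP stopped at 30.4 mm, about 25 N downward push, 66 N on the pad); I handed the job in at about 16.5 s, and no verdict came back.

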